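Lock the sensor unit onto the headed stud

TASK

Mount the sensor unit on the foot block that has the headed stud (not the one with the plain pin): lower the wide part of its keyhole over the stud's head until the plate lies on the block, then slide the plate so that the stud runs fully home to the closed end of the narrow slot, under its head. Leave the unit lying flat there and let go.

Things in the scene. Friction and masses are not known exactly. Their poses are not given: they have to be found in the camera images.
- sensor_grip (a point): Centre of the cream sensor head, the block to grasp: 36 mm along x, 30 along y, 52 high, round lens on its -x face. It stands on one end of a loose grey metal keyhole plate, 160 x 84 x 8 mm, lying on the table; plate top 26 mm and underside 34 mm below this point. About 0.32 kg in all. x runs along the plate to the keyhole, z up; plate from x = -25 to +135 mm, y = -42 to +42.
- keyhole (a point): Centre of the wide, eight-sided part (47 mm across) of the keyhole cut through that plate, at mid-thickness; 97 mm in +x from the sensor head's centre, same axes. Towards the sensor head (-x) it tapers, from x = -7 to -23 mm, into a slot 20 mm wide with its closed end at x = -59 mm. A stud fully home stands at x = -53 mm.
- stud_top (a point): Top centre of the steel headed stud, 46 mm above the table, upright in the middle of a fixed dark foot block 120 x 120 x 18 mm. Head 28 mm in diameter, 8 mm thick; shank 12 mm in diameter, 20 mm free height under the head. The stud is round: the plate may lie in any direction and may overhang the block. x, y along the block's sides, z up.
- pin_top (a point): Top centre of a plain steel pin, 12 mm in diameter without a head, 46 mm above the table, in the middle of a second, equal foot block. Not to be used.
Mind the look-alikes: they are no part of the job. Leave any red or yellow look-alike of the part that bears sensor_grip alone.

How it is judged (in metres and radians):
At the end, for the whole second after the job is handed in: The stud stands in the narrow slot with its head above the plate, within 14 mm of the fully home position (34 to 58 mm from the centre of the sensor head along the plate, 7 mm across); the plate lies flat on the block (height within about 7 mm, tilt under 0.1 rad); the unit is at rest and released (x of stud_top in the frame of sensor_grip between 0.034 and 0.058 m and y of stud_top in the frame of sensor_grip between -0.007 and 0.007 m and z of stud_top in the frame of sensor_grip between -0.014 and 0 m and angle between sensor_grip's own z axis and vertical below 0.1 rad and linear speed of sensor below 0.02 m/s); the robot touches nothing.
It also fails if it takes over 40 s, if anything falls off the work surface, if the arm or the gripper's body presses on something with over 40 N, if the wrist force passes 120 N, or if a joint passes its speed limit or range.

ROBOT

A 7-joint arm with a two-finger parallel gripper is mounted at the origin on the work surface. World frame = base frame: x ahead of the robot, y to its left, z up, the work surface at z = 0. Lengths are in mm, angles in rad, forces in N, time in s.
With the tool pointing down it reaches from about 400 to 875 mm from the base axis. Payload 4.4 kg.
Tool frame: the origin (TCP) lies midway between the tips of the shut fingers; the grasp point (between the pads) lies grasp_offset behind it (grasp_offset is the distance from the TCP to the grasp point, in mm); z points along the fingers, y is the line along which they close (so a half turn about z gives the same grasp; the last joint's range is limited). The gripper opens to 85 mm and grips with 20 to 120 N. Pads are 22 mm wide; open, the fingers measure 114 mm over their backs; the gripper's body (76 mm by 85 mm) begins 54 mm behind the grasp point. The pads swing forward as they close: fully open they stand 13 mm farther back than shut.
Start: joints at [1.163, 0.628, 0.038, 1.517, -0.027, 0.996, -0.02], TCP at [217.897, -612.404, 231.313] pointing down, gripper open.
Joint ranges: [-3.06, 3.06], [-0.37, 2.12], [-1.25, 1.32], [0.18, 2.47], [-1.1, 4.24], [0.23, 1.98], [-2.94, 2.94]. Speed limits (rad/s): [2.57, 2.57, 3.14, 3.14, 3.14, 3.14, 3.14].

INTERFACE

Orientations are given as [roll, pitch, yaw] about the fixed x, y, z axes, in that order (R = Rz(yaw) Ry(pitch) Rx(roll)).
In Python, from cell import * gives the robot as it stands. The module is installed in compiled form; this text tells all that it offers.
- The arm moves only by the shell command python3 -m jog 'ROWS'. ROWS is a JSON object of lists of equal length, an entry for each row: "angular": the turn, a rotation vector about the tool's x, y, z in degrees, a list of three; "travel": the shift along the tool's x, y, z in cm, a list of three; "fingers": the closure, from 0 (fully open) to 1 (shut). In form: {"angular": [[rx, ry, rz], ...], "travel": [[tx, ty, tz], ...], "fingers": [fingers, ...]}. A call has 1 to 5 rows; each row is the pose to reach, as a shift and turn from the pose commanded when the call began, along the tool's axes at that moment; what a row does not reach only later rows make up. A row lasts 1/8 s, in which the tool goes at most 62.5 mm and 10.7 degrees, less where a joint would pass 70% of its speed; a pose out of reach is approached as far as the arm can. A call with a gripper value outside its range is refused whole. The fingers move at their own pace and stop on an object; the grip force is fixed at half the most. Time passes only in rows, so rows that repeat a pose let the fingers close. It gives the time, the measured TCP pose, the force and the opening at its end, in the units of the state.
- read_state(): the state, without advancing time (a new reading comes with each control period).
- get_image(name): name is "scene" or "side" or "wrist"; returns the picture (384x512x3 uint8, red, green, blue); there is no depth.
- camera_model(name): a dict with "mtx" (3x3 intrinsics, pixels), "T" (4x4, takes a point from camera to world coordinates). Camera axes: x right, y down, z forward; pixel columns grow to the right and rows downward; lengths in mm; the calibration is good to about 2 mm. A picture is of the moment at which its call begins: read the wrist's pose just before it. camera_model takes no time and is no camera call; for the wrist camera it gives the pose at the moment of the call.
- finish_job(): hands the job in, once; it reports no verdict.
The state is a dict: "clock": time; "qpos": joint angles; "qd": joint speeds; "tau": joint torques, N m; "eef_pos": TCP position; "tool_rot": TCP orientation; "force": force on the tool from outside, world axes, zero at the start; "torque": the same for the moment, N m; "width": finger opening in mm.
Only numpy, scipy, OpenCV 4.12 (cv2) and the standard library are available. Lean on these libraries where they do the work, as an engineer would, in place of code of your own. Each camera call takes 0.05 s, during which the arm holds its last target. There are 200 camera calls.

## Working session

There is one attempt and no reset: what is moved stays moved. The work goes in short steps, Python scripts to look and compute and a shell command to move; the robot and the scene stay as the last step left them, time stands still between calls to the robot, and variables do not carry over. Pictures are saved under pics/ and viewed, on a budget of 10 in all, crops included, one or two more only if the job needs it, and the job is handed in when it is done.

```bash
mkdir -p pics
python3 - <<'E'
from cell import *
import cv2,numpy as np
s=read_state();print(s)
a=get_image("scene");b=get_image("side")
cv2.imwrite("pics/scene0.png",a[:,:,::-1]);cv2.imwrite("pics/side0.png",b[:,:,::-1])
for n in("scene","side","wrist"):
    m=camera_model(n);print(n,np.round(m["mtx"],1).tolist(),np.round(m["T"],3).tolist())
E
```

```text
{'clock': 0.0, 'qpos': array([ 1.16319284,  0.62935156,  0.03838546,  1.51838135, -0.02699662,
        0.99625368, -0.01995497]), 'qd': array([ 0.00034455, -0.00025161, -0.00014634, -0.00068388,  0.00251032,
       -0.00015622,  0.00020165]), 'tau': array([ 4.06002664e-05, -5.63410842e+01,  1.22714169e+00, -1.93452930e+01,
        1.12854608e-02,  1.04836375e-02,  2.19813023e-05]), 'eef_pos': array([ 217.72155088, -611.79543154,  230.38024444]), 'tool_rot': array([-3.13971478e+00, -5.35660863e-06,  3.41895753e-01]), 'force': array([ 0.35117026,  0.13361249, -0.19592241]), 'torque': array([ 0.07330535, -0.01622756,  0.03723798]), 'width': 85.38903427049028}
scene [[377.5, 0.0, 255.9], [0.0, 377.5, 191.8], [0.0, 0.0, 1.0]] [[-0.877, 0.299, -0.375, 883.959], [0.479, 0.509, -0.715, 755.206], [-0.023, -0.807, -0.59, 708.883], [0.0, 0.0, 0.0, 1.0]]
side [[380.5, 0.0, 251.3], [0.0, 380.5, 190.3], [0.0, 0.0, 1.0]] [[-0.998, -0.056, 0.04, 424.885], [-0.066, 0.6, -0.797, 850.997], [0.02, -0.798, -0.602, 712.775], [0.0, 0.0, 0.0, 1.0]]
wrist [[274.7, 0.0, 256.1], [0.0, 274.7, 190.0], [0.0, 0.0, 1.0]] [[0.337, -0.907, -0.252, 281.244], [-0.942, -0.325, -0.089, -588.864], [-0.001, 0.267, -0.964, 372.824], [0.0, 0.0, 0.0, 1.0]]
```

View pics/scene0.png

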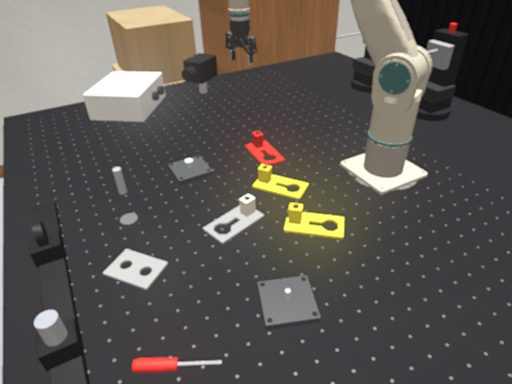

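View pics/side0.png

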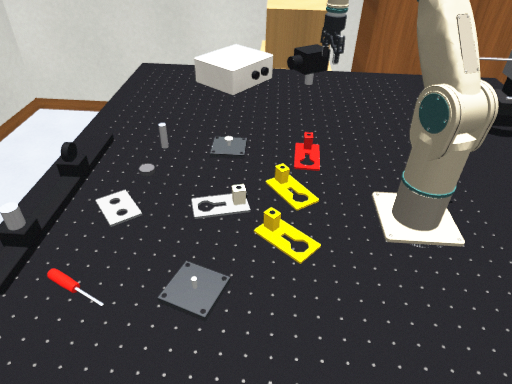

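```bash
cat > h.py <<'E'
import numpy as np,cv2
from cell import *
def ray(n,uv,z,cam=None):
    m=cam or camera_model(n);T=m["T"];d=T[:3,:3]@np.linalg.inv(m["mtx"])@[uv[0],uv[1],1];o=T[:3,3]
    return (o+d*(z-o[2])/d[2])
def proj(n,p,cam=None):
    m=cam or camera_model(n);c=np.linalg.inv(m["T"])@[*p,1];q=m["mtx"]@c[:3];return q[:2]/q[2]
E
python3 - <<'E'
from h import *
a=cv2.imread("pics/scene0.png");b=cv2.imread("pics/side0.png")
f=lambda i,x,y,w,h,k:cv2.resize(i[y:y+h,x:x+w],(w*k,h*k),interpolation=cv2.INTER_CUBIC)
o=np.zeros((600,800,3),np.uint8)
o[:240,:400]=f(a,150,135,100,60,4);o[:300,400:]=f(a,190,180,100,75,4)
o[300:,:400]=f(b,180,130,100,75,4);o[300:,400:]=f(b,180,170,100,75,4)
o[240:300,:240]=f(b,165,265,60,15,4)
cv2.imwrite("pics/c1.png",o)
print(ray("scene",(190,168),18),ray("side",(229,146),18),ray("scene",(288,300),18),ray("side",(195,288),18))
print(ray("scene",(248,198),60),ray("side",(238.5,188),60))
E
```

```text
[ 573.0882285 -316.5073188   18.       ] [ 567.869459   -323.25162424   18.        ] [578.47296475 312.25397505  18.        ] [573.56281029 307.95617467  18.        ]
[505.23194283 -15.68136332  60.        ] [505.6633888  -20.31702473  60.        ]
```

View pics/c1.png

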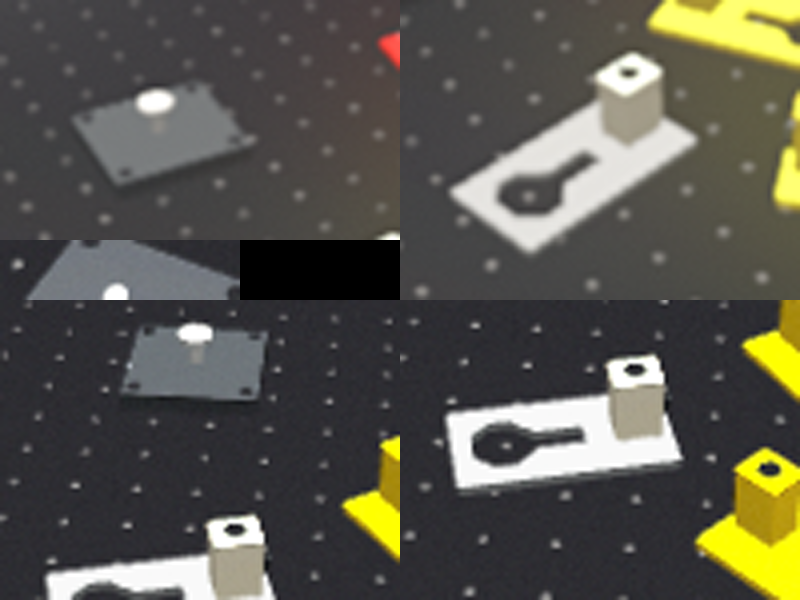

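Run:
```python
from h import *
P=lambda n,l:[print(n,k,np.round(ray(n,uv,z),1)) for k,uv,z in l]
P("scene",[("stud",(188.7,160),46),("top",(247.25,198),60),("key",(222.5,228),8),("slotend",(239.5,219.5),8),("redplate1",(247,153),8),("redplate2",(270,165),8),("redplate3",(284,160),8),("redtop",(258,134),60)])
P("side",[("stud",(228.75,138),46),("top",(238.75,187.5),60),("key",(205.75,206.25),8),("slotend",(226.25,203.5),8),("red1",(294,167),8),("red2",(320,167),8),("redtop",(308,135),60)])
b=cv2.imread("pics/side0.png");hsv=cv2.cvtColor(b,cv2.COLOR_BGR2HSV)
m=cv2.inRange(hsv,(0,0,150),(180,60,255));m[:185]=0;m[218:]=0;m[:,:185]=0;m[:,255:]=0
c=max(cv2.findContours(m,0,2)[0],key=cv2.contourArea);print(cv2.approxPolyDP(c,3,True)[:,0].tolist())
```

```text
scene stud [ 571.6 -323.1   46. ]
scene top [507.1 -16.8  60. ]
scene key [600.8   9.4   8. ]
scene slotend [543.3   0.6   8. ]
scene redplate1 [ 351.1 -321.4    8. ]
scene redplate2 [ 320.3 -207.2    8. ]
scene redplate3 [ 260.9 -210.6    8. ]
scene redtop [ 291.9 -343.    60. ]
side stud [ 569.2 -331.1   46. ]
side top [505.2 -22.8  60. ]
side key [598.5   7.3   8. ]
side slotend [540.8 -10.7   8. ]
side red1 [ 337.5 -224.6    8. ]
side red2 [ 249.9 -233.     8. ]
side redtop [ 289.3 -356.4   60. ]
[[244, 185], [232, 185], [232, 194], [192, 198], [194, 216], [249, 209]]
```

```bash
python3 -m jog '{"angular":[[0,0,0],[0,0,0],[0,0,0],[0,0,0],[0,0,0]],"travel":[[4.2,-4.1,0],[8.4,-8.3,0],[12.6,-12.4,0],[16.8,-16.6,0],[21,-20.7,0]],"fingers":[0,0,0,0,0]}'
```

```text
clock: 0.72
eef_pos: [346.9, -345.0, 231.2]
tool_rot: [-3.141, -0.0, 0.342]
force: [0.3, -0.0, 0.0]
width: 85.2
```

```bash
python3 -m jog '{"angular":[[0,0,0],[0,0,0],[0,0,0],[0,0,0],[0,0,0]],"travel":[[4.3,-4.2,0],[8.6,-8.5,0],[12.9,-12.7,0],[17.2,-16.9,0],[21.5,-21.1,0]],"fingers":[0,0,0,0,0]}'; python3 -m jog '{"angular":[[0,0,0],[0,0,0],[0,0,0]],"travel":[[3.5,-3.4,0],[4.4,-4.3,0],[4.4,-4.3,0]],"fingers":[0,0,0]}'
python3 - <<'E'
from h import *
c=camera_model("wrist");s=read_state();a=get_image("wrist");cv2.imwrite("pics/w1.png",a[:,:,::-1]);import pickle;pickle.dump(c,open("w1.pkl","wb"))
print(s["eef_pos"],s["tool_rot"],proj("wrist",(506,-19,60)))
E
```

```text
clock: 1.35
eef_pos: [478.7, -74.4, 231.3]
tool_rot: [3.141, 0.0, 0.342]
force: [0.7, -0.6, 0.6]
width: 85.2
clock: 1.72
eef_pos: [505.0, -20.7, 231.0]
tool_rot: [3.142, 0.001, 0.343]
force: [0.6, 0.2, -0.7]
width: 85.3
[504.96150214 -20.72820399 230.96274842] [3.14157680e+00 1.03767679e-03 3.43082117e-01] [254.3408867  171.79803978]
```

View pics/w1.png

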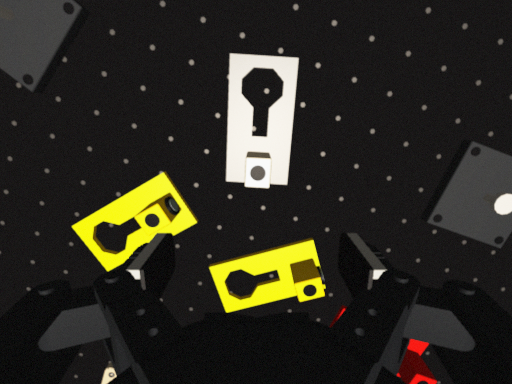

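The wrist view shows the cream unit: head top at about (258,173), keyhole (262,88), slot towards the head; the stud's head shows at (505,204) on the right.

Run:
```python
from h import *
import pickle
c=pickle.load(open("w1.pkl","rb"));b=cv2.imread("pics/w1.png");g=b.max(2)
hsv=cv2.cvtColor(b,cv2.COLOR_BGR2HSV)
m=cv2.inRange(hsv,(0,0,110),(180,70,255));m[:45]=0;m[195:]=0;m[:,:215]=0;m[:,310:]=0
cs,h=cv2.findContours(m,cv2.RETR_CCOMP,2)
i=int(np.argmax([cv2.contourArea(k) for k in cs]))
p=cv2.approxPolyDP(cs[i],3,True)[:,0];print(p.tolist())
for q in p: print(q,np.round(ray("",q,8,c),1))
holes=[k for k,hh in zip(cs,h[0]) if hh[3]==i and cv2.contourArea(k)>30]
for k in holes:
    q=cv2.approxPolyDP(k,2,True)[:,0];w=np.array([ray("",x,8,c)[:2] for x in q]);print(cv2.contourArea(k),q.tolist());print(np.round(w).tolist())
    M=cv2.moments(k);print("cent60",ray("",(M["m10"]/M["m00"],M["m01"]/M["m00"]),60,c))
print("top",ray("",(258,173),60,c),"stud",ray("",(505,204),46,c))
```

```text
[[230, 53], [225, 179], [243, 182], [248, 187], [286, 184], [298, 58]]
[230  53] [624.4  56.3   8. ]
[225 179] [473.2  13.5   8. ]
[243 182] [477.5 -11.    8. ]
[248 187] [473.2 -19.8   8. ]
[286 184] [494.8 -67.4   8. ]
[298  58] [647.1 -23.4   8. ]
148.0 [[253, 167], [260, 166], [264, 170], [264, 175], [259, 180], [250, 175]]
[[502.0, -17.0], [506.0, -25.0], [503.0, -32.0], [496.0, -35.0], [488.0, -31.0], [490.0, -17.0]]
cent60 [506.33062514 -20.88690443  60.        ]
124.5 [[246, 155], [248, 151], [267, 152], [270, 157]]
[[514.0, -3.0], [520.0, -3.0], [527.0, -28.0], [522.0, -34.0]]
cent60 [526.66573122 -14.67152851  60.        ]
1767.5 [[254, 67], [272, 68], [283, 81], [282, 95], [268, 109], [266, 136], [251, 134], [255, 130], [252, 125], [253, 107], [241, 93], [241, 80]]
[[620.0, 24.0], [626.0, 2.0], [617.0, -16.0], [601.0, -20.0], [579.0, -10.0], [546.0, -19.0], [542.0, 0.0], [549.0, -3.0], [553.0, 3.0], [575.0, 9.0], [586.0, 29.0], [600.0, 34.0]]
cent60 [588.3576155    3.67982327  60.        ]
top [506.59139285 -21.96983066  60.        ] stud [ 571.16552806 -328.23820788   46.        ]
```

```bash
python3 - <<'E'
import cell
print(getattr(cell,"grasp_offset",None),[n for n in dir(cell) if n[0]!='_'])
E
python3 -m jog '{"angular":[[0,0,3.7],[0,0,3.7],[0,0,3.7],[0,0,3.7]],"travel":[[0.1,0.05,5],[0.1,0.05,10],[0.1,0.05,13],[0.1,0.05,13]],"fingers":[0,0,0,0]}'
```

```text
18.700000000000003 ['MotionError', 'camera_model', 'finish_job', 'get_image', 'grasp_offset', 'read_state']
clock: 2.28
eef_pos: [503.9, -23.3, 99.7]
tool_rot: [-3.141, 0.006, 0.274]
force: [-0.2, -1.0, 0.7]
width: 85.3
```

```bash
python3 -m jog '{"angular":[[0,0,0],[0,0,0],[0,0,0],[0,0,0]],"travel":[[0.1,0,3],[0.1,0,6],[0.1,0,8.1],[0.1,0,8.1]],"fingers":[0,0,0,0]}'
```

```text
clock: 2.78
eef_pos: [507.2, -22.0, 20.7]
tool_rot: [3.141, 0.001, 0.276]
force: [0.4, -0.2, 0.3]
width: 85.5
```

Well aligned; close.

```bash
python3 -m jog '{"angular":[[0,0,0],[0,0,0],[0,0,0],[0,0,0],[0,0,0]],"travel":[[-0.05,-0.1,0.2],[-0.05,-0.1,0.2],[-0.05,-0.1,0.2],[-0.05,-0.1,0.2],[-0.05,-0.1,0.2]],"fingers":[1,1,1,1,1]}'; python3 -m jog '{"angular":[[0,0,0],[0,0,0],[0,0,0],[0,0,0],[0,0,0]],"travel":[[0,0,0],[0,0,0],[0,0,-0.5],[0,0,-2],[0,0,-4]],"fingers":[1,1,1,1,1]}'
```

```text
clock: 3.4
eef_pos: [507.2, -20.1, 19.3]
tool_rot: [3.141, -0.001, 0.277]
force: [-1.1, -0.5, 6.3]
width: 29.6
clock: 4.03
eef_pos: [506.0, -19.9, 59.0]
tool_rot: [-3.141, 0.001, 0.277]
force: [-0.1, -0.2, -3.4]
width: 29.4
```

```bash
python3 -m jog '{"angular":[[0,0,0],[0,0,0],[0,0,0],[0,0,0],[0,0,0]],"travel":[[0,0.5,-4],[-1.5,4.5,-6.5],[-3.5,9.5,-6.5],[-5.5,14.7,-6.5],[-7.5,20,-6.5]],"fingers":[1,1,1,1,1]}'; python3 -m jog '{"angular":[[0,0,0],[0,0,0],[0,0,0],[0,0,0],[0,0,0]],"travel":[[-1.8,5,0],[-3.6,9.5,0],[-4.4,11.4,0],[-4.4,11.4,0],[-4.4,11.4,0]],"fingers":[1,1,1,1,1]}'
python3 - <<'E'
from h import *
import pickle
c=camera_model("wrist");s=read_state();a=get_image("wrist");cv2.imwrite("pics/w2.png",a[:,:,::-1]);pickle.dump(c,open("w2.pkl","wb"))
print(s["eef_pos"],s["tool_rot"],s["force"],proj("",(571,-328,46),c))
E
```

```text
clock: 4.65
eef_pos: [488.7, -234.3, 124.3]
tool_rot: [3.141, -0.0, 0.278]
force: [0.5, -0.3, -3.6]
width: 28.9
clock: 5.28
eef_pos: [478.5, -352.0, 123.4]
tool_rot: [-3.14, -0.0, 0.279]
force: [0.2, 0.8, -2.6]
width: 29.4
[ 478.50388651 -352.03552851  123.38957983] [-3.13957610e+00 -3.79482633e-04  2.79443187e-01] [ 0.22910843  0.75445527 -2.59311234] [260.39548095  74.83908243]
```

View pics/w2.png

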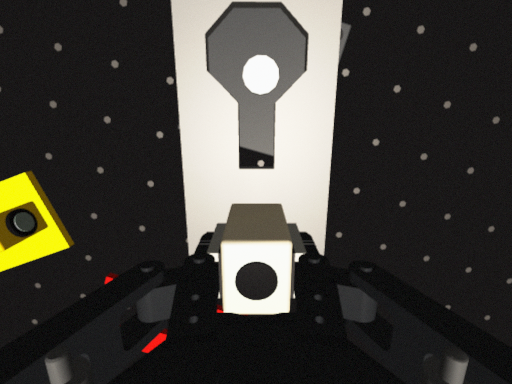

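The wrist view shows the stud head at (261,75) inside the octagonal opening (columns 206–308, vertical sides rows 38–70), slot at columns 239–274, end at row 168.

Run:
```python
from h import *
import pickle
c=pickle.load(open("w2.pkl","rb"));b=cv2.imread("pics/w2.png");g=cv2.cvtColor(b,6)
m=(g>215).astype(np.uint8);n,l,st,ce=cv2.connectedComponentsWithStats(m);k=l[75,261];print(st[k],ce[k])
S=ray("",ce[k],46,c);print("stud",S)
T=np.array([478.5,-352.0]);th=.2785;R=np.array([[np.cos(th),np.sin(th)],[-np.sin(th),np.cos(th)]])
print("stud rel tcp in unit axes",R@(S[:2]-T))
for z in (109,112.4,116):
  for nm,uv in (("octL",(206,54)),("octR",(308,54)),("octFrontL",(231,3)),("octFrontR",(285,3)),("slotendL",(239,167)),("slotendR",(274,168))):
    print(z,nm,np.round(R@(ray("",uv,z,c)[:2]-T),1))
```

```text
[ 243   55   36   39 1106] [260.48282098  74.05153707]
stud [ 571.5402576  -327.90932505   46.        ]
stud rel tcp in unit axes [96.07817115 -2.41561208]
109 octL [97.5 26.8]
109 octR [ 97.6 -26.3]
109 octFrontL [120.7  13.3]
109 octFrontR [120.8 -13.6]
109 slotendL [37.9 10.5]
109 slotendR [37.3 -9.8]
112.4 octL [96.9 26.3]
112.4 octR [ 97.  -25.7]
112.4 octFrontL [119.6  13. ]
112.4 octFrontR [119.6 -13.3]
112.4 slotendL [38.5 10.3]
112.4 slotendR [38.  -9.6]
116 octL [96.2 25.6]
116 octR [ 96.3 -25.1]
116 octFrontL [118.4  12.7]
116 octFrontR [118.4 -13. ]
116 slotendL [39.2 10. ]
116 slotendR [38.7 -9.3]
```

```bash
python3 -m jog '{"angular":[[0,0,0],[0,0,0],[0,0,0],[0,0,0],[0,0,0]],"travel":[[-0.1,0.27,1],[-0.1,0.27,3],[-0.1,0.27,5],[-0.1,0.27,5],[-0.1,0.27,5]],"fingers":[1,1,1,1,1]}'
python3 - <<'E'
from h import *
import pickle
c=camera_model("wrist");s=read_state();a=get_image("wrist");cv2.imwrite("pics/w3.png",a[:,:,::-1]);b=a
g=cv2.cvtColor(b,6);m=(g>215).astype(np.uint8);p=proj("",(571.5,-328,46),c);n,l,st,ce=cv2.connectedComponentsWithStats(m);k=l[int(p[1]),int(p[0])];print(p,st[k],ce[k])
S=ray("",ce[k],46,c);th=s["tool_rot"][2];R=np.array([[np.cos(th),np.sin(th)],[-np.sin(th),np.cos(th)]])
print(s["eef_pos"],s["tool_rot"],s["force"],S,R@(S-s["eef_pos"])[:2])
E
```

```text
clock: 5.95
eef_pos: [478.3, -357.1, 73.6]
tool_rot: [3.141, -0.0, 0.278]
force: [0.9, -1.1, -2.6]
width: 29.5
[252.85964495  58.8491486 ] [ 230   33   47   53 1922] [253.02601457  58.78251821]
[ 478.32879277 -357.13866644   73.59655289] [ 3.14131010e+00 -4.26823622e-04  2.77910572e-01] [ 0.86842821 -1.08359623 -2.56987749] [ 571.5593381  -328.08123347   46.        ] [97.62517994  2.36500197]
```

View pics/w3.png

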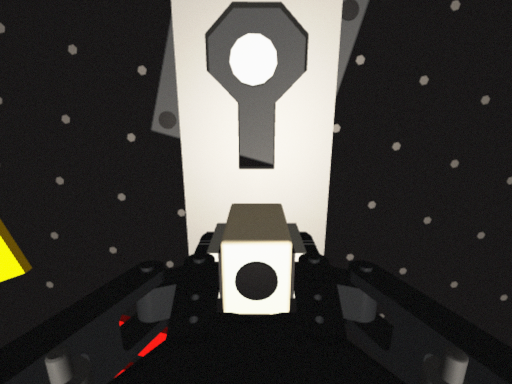

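Stud head at (253,59), opening centre about (257,54): well inside, 2 mm off to the side. Correct and lower.

```bash
python3 -m jog '{"angular":[[0,0,0],[0,0,0],[0,0,0],[0,0,0],[0,0,0]],"travel":[[0,-0.2,0],[0,-0.2,1],[0,-0.2,2.5],[0,-0.2,3.4],[0,-0.2,3.4]],"fingers":[1,1,1,1,1]}'
```

```text
clock: 6.62
eef_pos: [476.9, -355.1, 38.3]
tool_rot: [-3.14, 0.001, 0.277]
force: [0.2, -0.2, -3.4]
width: 29.7
```

```bash
python3 -m jog '{"angular":[[0,0,0],[0,0,0],[0,0,0],[0,0,0],[0,0,0]],"travel":[[0,0,0.05],[0.7,0,0.05],[1.4,0,0.05],[2.1,0,0.05],[2.6,0,0.05]],"fingers":[1,1,1,1,1]}'
```

```text
clock: 7.25
eef_pos: [503.2, -347.9, 38.9]
tool_rot: [3.141, -0.001, 0.278]
force: [0.6, 0.6, -2.5]
width: 29.4
```

```bash
python3 -m jog '{"angular":[[0,0,0],[0,0,0],[0,0,0],[0,0,0],[0,0,0]],"travel":[[0.7,0,0],[1.4,0,0],[2.1,0,0],[2.5,0,0],[2.5,0,0]],"fingers":[1,1,1,1,1]}'; python3 -m jog '{"angular":[[0,0,0],[0,0,0],[0,0,0]],"travel":[[0.1,0,0.1],[0.1,0,0.15],[0.1,0,0.15]],"fingers":[1,1,1]}'
python3 - <<'E'
from h import *
c=camera_model("wrist");s=read_state();a=get_image("wrist");cv2.imwrite("pics/w4.png",a[:,:,::-1])
print(s["eef_pos"],s["tool_rot"],s["force"],proj("",(571.5,-328,46),c))
E
```

```text
clock: 7.88
eef_pos: [526.7, -341.3, 38.8]
tool_rot: [3.142, -0.0, 0.278]
force: [0.1, -0.1, -3.5]
width: 29.4
clock: 8.25
eef_pos: [527.1, -341.3, 37.3]
tool_rot: [-3.142, 0.0, 0.277]
force: [-0.4, 0.5, -3.0]
width: 29.8
[ 527.07022788 -341.33296646   37.31264191] [-3.14153091e+00  1.96236628e-04  2.76973177e-01] [-0.36299186  0.51931919 -3.01170458] [255.87987422 158.75032588]
```

View pics/w4.png

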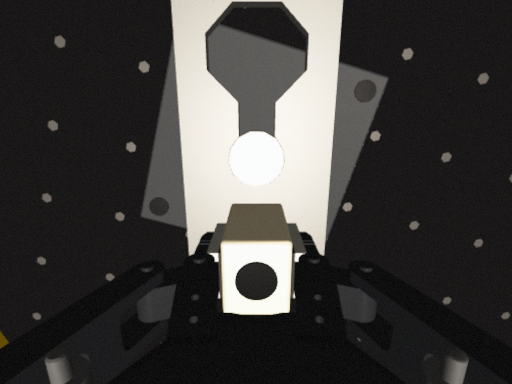

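The stud head is at (256,159) in the slot, by its closed end. The plate still hangs slightly (force −3 N), so I lower until contact.

```bash
python3 -m jog '{"angular":[[0,0,0],[0,0,0],[0,0,0],[0,0,0]],"travel":[[0.1,0,0.1],[0.1,0,0.15],[0.1,0,0.15],[0.1,0,0.15]],"fingers":[1,1,1,1]}'
```

```text
clock: 8.8
eef_pos: [527.1, -341.3, 37.3]
tool_rot: [-3.141, 0.002, 0.277]
force: [-5.0, 0.3, 9.7]
width: 29.5
```

```bash
python3 -m jog '{"angular":[[0,0,0],[0,0,0],[0,0,0],[0,0,0],[0,0,0]],"travel":[[-0.05,0,-0.1],[-0.05,0,-0.1],[-0.05,0,-0.1],[-0.05,0,-0.1],[-0.05,0,-0.1]],"fingers":[0,0,0,0,0]}';  python3 -m jog '{"angular":[[0,0,0],[0,0,0],[0,0,0],[0,0,0],[0,0,0]],"travel":[[0,0,-1],[0,0,-4],[0,0,-8],[0,0,-12],[0,0,-12]],"fingers":[0,0,0,0,0]}'
python3 - <<'E'
from h import *
import pickle
c=camera_model("wrist");s=read_state();a=get_image("wrist");b=get_image("side")[110:185,180:280]
pickle.dump(c,open("w5.pkl","wb"))
o=np.zeros((384,800,3),np.uint8);o[:,:512]=a;o[:216,512:]=cv2.resize(b,(288,216),interpolation=2)
cv2.imwrite("pics/w5.png",o[:,:,::-1])
print(s["eef_pos"],s["tool_rot"],s["force"])
E
```

```text
clock: 9.43
eef_pos: [527.8, -341.0, 36.7]
tool_rot: [-3.142, 0.0, 0.277]
force: [-0.6, -0.5, 0.2]
width: 85.1
clock: 10.05
eef_pos: [530.1, -342.5, 161.2]
tool_rot: [3.136, -0.006, 0.277]
force: [1.2, -0.3, 0.6]
width: 85.2
[ 530.13258693 -342.53601333  161.19690503] [ 3.13568214 -0.00557211  0.27700631] [ 1.16053987 -0.26512772  0.59442525]
```

View pics/w5.png

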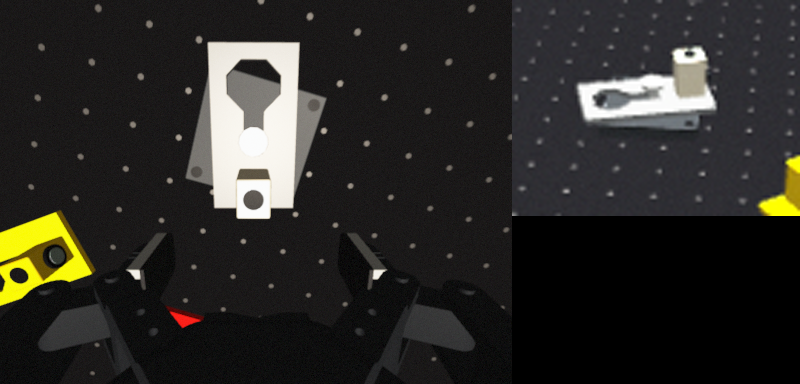

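The stud head is at (253,142) and the sensor top at (253,200). The plate lies flat on the block with the gripper clear. I'll check the numbers, then hand in.

Run:
```python
from h import *
import pickle
c=pickle.load(open("w5.pkl","rb"))
S=ray("",(253,142),46,c);t=ray("",(253.5,200),78,c)
F=(ray("",(208,42),26,c)+ray("",(299,42),26,c))/2;w=ray("",(208,42),26,c)-ray("",(299,42),26,c);B=ray("",(214,208),26,c)
print(S,t,F,"width",np.linalg.norm(w),"len",np.linalg.norm(ray("",(208,42),26,c)-B))
th=np.arctan2(-w[0],w[1]);R=np.array([[np.cos(th),np.sin(th)],[-np.sin(th),np.cos(th)]])
x=R@(S-t)[:2];print(th,"stud in sensor",x)
ok=34<x[0]<58 and abs(x[1])<7
if ok: print(finish_job())
```

```text
[ 570.74167323 -328.09481231   46.        ] [ 526.22299859 -341.28822734   78.        ] [ 656.150373   -304.36501789   26.        ] width 83.22967658491264 len 160.00691275048243
0.27994476275621727 stud in sensor [46.43096826  0.37918078]
the job is handed in; nothing more can be done
None
```

The sensor unit is mounted on the block with the headed stud, released, and handed in at about 10 s of the 40 s allowed. No verdict comes back, so the result below rests on my own checks.

I gripped the cream sensor head and set the wide part of the keyhole over the stud's head. I then slid the plate about 52 mm to the slot's closed end and pressed down until it touched. After that I opened the gripper and backed it off 120 mm upward.

- **Contact:** just before release the tool felt 9.7 N upward and 5 N against the slide, so the plate was on the block and the stud was close to, or against, the end of the slot.
- **Final position:** the last wrist image puts the stud at x = 46.4 mm and y = 0.4 mm in the sensor frame. The allowed range is 34 to 58 mm and ±7 mm.
- **Flatness:** the plate edges, measured at the height expected for a plate lying on the block, came out at 160.0 × 83.2 mm against the true 160 × 84 mm. The side view also shows it flat. I did not measure the tilt directly.

One correction was needed. The arm was still settling when I first checked over the stud, so my adjustment overshot by about 2 mm sideways; I corrected this before lowering the plate over the stud. No check failed.

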